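Slide the loaded grooming tray into the sanitiser dock

TASK

Put the loaded grooming tray away in the sanitiser dock: enter it nose first over the blue sill and slide it home under the clear hood against the sprung bumper, until its tail drops behind the sill and the tray lies flat on the dock floor, held in by the sill. Keep the comb and the deshedding tool in the tray, do not drop or ram the tray, and leave the other things on the bench where they are.

Things in the scene. Friction and masses are not known exactly. Their poses are not given: they have to be found in the camera images.
- dock: Fixed sanitiser dock: white base, side guides, blue sill, clear hood. Origin: bench level, under mid-width of the sill's outer face. x points into the dock (the tray slides in along it), z up. Base board x = -30 to 245 mm; its top, the floor, is 18 mm above the bench. Guides 136 mm apart, 58 mm above the bench, flared outwards by about 8 mm each side before x = 0. Back wall x = 233 mm.
- dock_sill (a point): Middle of the top inner edge of the blue sill across the dock's mouth, 26 mm above the bench and 8 mm above the floor. Sill: dock x = 0 to 12 mm (this point is at 12 mm), full width, square edges, fixed.
- dock_hood (a point): Middle of the front top edge of the clear hood, at dock x = 80 mm, 108 mm above the bench. The hood runs from here to the back wall; underside of its roof 103 mm above the bench, 148 mm wide outside. In front of this point the dock is open above.
- bumper (a joint): Black sprung bumper at the dock's back. 0 = at rest, face at dock x = 206.5 mm; grows as the tray's nose presses it, hard stop 0.009 m (nose at x = 215.5 mm). Pushes back 2 N at rest, 7 N with the tray seated, 9 N at the stop. With the nose at the stop the tail clears the sill's inner face by about 3 mm; the seated tray is pressed against the sill, bumper about 0.006 m in.
- tray_bar (a point): Centre of the tray's wooden carrying bar; axes: x tail to nose, y across, z up. Loose aluminium tray 200 mm long, 130 wide, rim 28 high, about 0.35 kg plus load (varies). This point: middle of the tray, 60 mm above its underside. Bar 60 mm long (x), 12 thick (y), 48 to 72 mm above the underside; grip it across its thickness. Under the hood there is no room for fingers around it.
- tray_tab (a point): Centre of the orange upright tab at the tray's tail, 55 mm above the underside and 95 mm behind the bar. Tab 10 mm thick (x; its outer face is the tail's end face), 50 mm wide (y), top 72 mm above the underside; free on both sides above the rim (28 mm).
- tray_tail (a point): Lower edge of the tray's tail, mid-width, on the underside (100 mm behind the middle).
- tray_nose (a point): Lower edge of the tray's nose, mid-width, on the underside (100 mm ahead of the middle).
- comb_mid (a point): Middle of the green plastic flea comb, 105 x 33 x 8 mm, lying loose in the tray's compartment on its +y side.
- deshedder_mid (a point): Middle of the aluminium deshedding tool, about 133 mm long, head 46 mm wide, 18 mm high, lying loose in the tray's compartment on its -y side.
- dish: Empty white ceramic dish, 110 mm across, 40 mm high; bystander. Origin under its middle.
- brush: Rigid pink massage brush, 85 x 58 x 43 mm; bystander. Origin under its middle.
- shampoo: White closed bottle, 56 mm across, 150 mm high; bystander. Origin under its middle.
- balm: Amber closed jar, 60 mm across, 50 mm high; bystander. Origin under its middle.
Mind the look-alikes: they are no part of the job. Of the things shaped like the part that bears tray_bar, the aluminium one is meant.

How it is judged:
By the outcome, as a careful person would: the job done as asked, in the order asked, and still so for the second after the job is handed in, with the robot touching nothing.
It also fails if it takes over 58 s, if anything falls off the work surface, if the arm or the gripper's body presses on something with over 40 N, if the wrist force passes 120 N, or if a joint passes its speed limit or range.

ROBOT

A 7-joint arm with a two-finger parallel gripper is mounted at the origin on the work surface. World frame = base frame: x ahead of the robot, y to its left, z up, the work surface at z = 0. Lengths are in m, angles in rad, forces in N, time in s.
With the tool pointing down it reaches from about 0.4 to 0.875 m from the base axis. Payload 19.3 kg.
Tool frame: the origin (TCP) lies at the very end of the fingers, on their centre line; the grasp point (between the pads) lies 19 mm behind it; z points along the fingers, y is the line along which they close (so a half turn about z gives the same grasp; the last joint's range is limited). The gripper opens to 85 mm and grips with 20 to 120 N. Pads are 22 mm wide; open, the fingers measure 114 mm over their backs; the gripper's body (76 mm by 85 mm) begins 54 mm behind the grasp point. The pads swing forward as they close: fully open they stand 13 mm farther back than shut.
Start: joints at [1.249, 0.521, -0.036, 1.599, 0.021, 1.021, -0.113], TCP at [0.156, -0.605, 0.231] pointing down, gripper open.
Joint ranges: [-2.91, 2.91], [-0.3, 2.13], [-1.5, 1.42], [0.17, 2.43], [-1.26, 4.41], [0.16, 1.93], [-2.52, 2.52]. Speed limits (rad/s): [1.89, 1.89, 2.39, 2.39, 3.01, 3.01, 3.01].

INTERFACE

Orientations are given as [roll, pitch, yaw] about the fixed x, y, z axes, in that order (R = Rz(yaw) Ry(pitch) Rx(roll)).
In Python, from workcell import monitor, optics, job_done gives the robot as it stands.
- The arm moves only by the shell command python3 -m handwheel 'ROWS' [FORCE]. ROWS is JSON, a list of rows, each an object of numbers: "dx", "dy", "dz": the shift along the tool's x, y, z in cm; "wx", "wy", "wz": the turn, a rotation vector about the tool's x, y, z in rad; "claw": the opening in per cent of the stroke, from 0 (shut) to 100 (fully open). A call has 1 to 8 rows; each row shifts and turns the commanded pose from where the row before left it, along the tool's axes as they then stand; what a row does not reach is not made up. A row lasts 1/8 s, in which the tool goes at most 62.5 mm and 10.7 degrees, less where a joint would pass 70% of its speed; a pose out of reach is approached as far as the arm can. A call with a gripper value outside its range is refused whole. The fingers move at their own pace and stop on an object; FORCE is the grip in N (left out, the last holds). Time passes only in rows, so rows that do not move let the fingers close. It gives the time, the measured TCP pose, the force, the opening and the grip force at its end, in the units of the state.
- monitor.observe(): the state, without advancing time (a new reading comes with each control period).
- optics.grab_frame(name): name is "scene" or "top" or "wrist"; returns a dict with "frame" (420x560x3 uint8, blue, green, red), "fovy" (degrees; the focal length in pixels is half the picture's height over the tangent of half this angle, whatever the lens; pixels are square), "cx", "cy" (the principal point, pixels), "k1" (the pictures are not rectified: a ray, as slopes to the right and down, at radius r is drawn at 1 + k1 r^2 times it, then the intrinsics apply), "R" (3x3) and "t" (3): a world point X has camera coordinates R X + t. Camera axes: x right, y down, z forward; pixel columns grow to the right and rows downward; lengths in m; the calibration is good to about 2 mm. A picture is of the moment at which its call begins. There is no depth.
- job_done(): hands the job in; it is judged then, once.
Trained networks look in the newest picture that a camera, given by its name, has taken for a name from the list of things; names that differ only in an ending like _2 or _b are one class to them, and where a whole thing is asked for, a point or a joint stands for the part that bears it (a point fixed in the world has none). Each returns a list of dicts, best first, with "p" (0 to 1); they miss things now and then, are a little off and sometimes report something else, mostly with a low value. They report only what shows in the picture. A call takes as long as a camera call. They do not tell look-alikes from the thing itself.
- optics.masks_of(name, camera): "region" (420x560 bool, what is visible of it) and "rect" ([left, top, width, height] in pixels, round what is visible of it).
The state is a dict: "clock": time; "qpos": joint angles; "qd": joint speeds; "joint_efforts": joint torques, N m; "position": TCP position; "tool_rot": TCP orientation; "force": force on the tool from outside, world axes, zero at the start; "moment": the same for the moment, N m; "grip_width": finger opening in m; "finger_force": force on a finger pad.
Only numpy, scipy, OpenCV 4.12 (cv2) and the standard library are available. Lean on these libraries where they do the work, as an engineer would, in place of code of your own. Each camera call takes 0.05 s, during which the arm holds its last target. There are 200 camera calls.

## Working session

There is one attempt and no reset: what is moved stays moved. The work goes in short steps, Python scripts to look and compute and a shell command to move; the robot and the scene stay as the last step left them, time stands still between calls to the robot, and variables do not carry over. Pictures are saved under pics/ and viewed, at most 13 in all, crops included, and the job is handed in when it is done.

```bash
mkdir -p pics; ls; cat > h.py <<'E'
import numpy as np,cv2
from workcell import monitor,optics,job_done
def grab(n,save=None):
    f=optics.grab_frame(n)
    if save: cv2.imwrite('pics/'+save,f['frame'])
    return f
def K(f):
    h,w=f['frame'].shape[:2];F=h/2/np.tan(np.radians(f['fovy'])/2)
    return F
def ray(f,u,v):
    F=K(f);d=np.array([(u-f['cx'])/F,(v-f['cy'])/F]);s=d.copy()
    for _ in range(30): s=d/(1+f['k1']*(s@s))
    R=np.array(f['R']);t=np.array(f['t'])
    return -R.T@t, R.T@np.array([s[0],s[1],1])
def at_z(f,u,v,z):
    c,d=ray(f,u,v);return c+d*(z-c[2])/d[2]
def proj(f,X):
    F=K(f);x=np.array(f['R'])@np.array(X)+np.array(f['t']);s=x[:2]/x[2]
    s=s*(1+f['k1']*(s@s));return s*F+[f['cx'],f['cy']]
def tri(obs):
    A=np.zeros((3,3));b=np.zeros(3)
    for f,u,v in obs:
        c,d=ray(f,u,v);d/=np.linalg.norm(d);P=np.eye(3)-np.outer(d,d);A+=P;b+=P@c
    return np.linalg.solve(A,b)
E
python3 - <<'E'
from h import *
s=monitor.observe();print(s)
for c in['scene','top']:
    f=grab(c,c+'0.png');print(c,f['fovy'],f['k1'],-np.array(f['R']).T@np.array(f['t']))
    for n in['tray_bar','tray_tab','dock','dock_sill','dock_hood','comb_mid','deshedder_mid','dish','brush','shampoo','balm','bumper']:
        try:
            for m in optics.masks_of(n,c):
                ys,xs=np.nonzero(m['region']);print(c,n,round(m['p'],2),m['rect'],round(xs.mean(),1),round(ys.mean(),1))
        except Exception as e: print(n,e)
a=cv2.imread('pics/scene0.png');b=cv2.imread('pics/top0.png')
E
```

```text
pics
{'clock': 0.0, 'qpos': array([ 1.24882732,  0.52201961, -0.03635268,  1.60001345,  0.02117661,
        1.02109836, -0.11280528]), 'qd': array([-1.97386637e-05, -1.29050099e-04, -1.87279446e-04,  1.76975106e-04,
       -6.61624847e-06, -4.89804016e-06,  6.80833764e-04]), 'joint_efforts': array([ 4.15659806e-04, -9.27114558e+01,  1.98007978e+00, -3.69930482e+01,
        1.77536200e-02,  8.29408527e-03,  9.61600591e-06]), 'position': array([ 0.15559673, -0.60496572,  0.23072001]), 'tool_rot': array([-3.14043874e+00,  5.03998839e-05,  2.51763573e-01]), 'force': array([ 0.91398947, -0.06738613,  0.54458343]), 'moment': array([-0.00031873, -0.00316935,  0.02872533]), 'finger_force': 0.0, 'grip_width': 0.08580416769380934}
scene 44.89186664921508 -0.06962276989374334 [ 1.52969539 -0.1622418   0.95499994]
scene tray_bar 0.96 [308.4, 143.4, 67.9, 47.2] 341.4 165.5
scene tray_bar 0.94 [164.8, 216.7, 81.4, 51.4] 204.1 242.1
scene tray_bar 0.8 [98.7, 184.9, 71.4, 48.8] 129.7 209.7
scene tray_tab 0.95 [166.1, 219.4, 80.8, 47.4] 204.3 242.6
scene tray_tab 0.95 [305.1, 142.7, 72.8, 48.3] 341.5
[... 1220 characters left out ...]
78.5] 182.1 217.4
top dock 0.36 [175.5, 110.5, 37.9, 32.6] 193.7 127.3
top dock_sill 0.8 [120.6, 182.1, 122.9, 72.9] 181.9 217.2
top dock_hood 0.86 [122.3, 181.3, 119.8, 72.5] 181.5 217.5
top dock_hood 0.24 [222.2, 103.8, 25.6, 30.2] 235.8 117.1
top comb_mid 0.59 [322.1, 218.6, 36.2, 9.8] 341.3 223.2
top comb_mid 0.42 [122.9, 180.3, 119.5, 78.0] 181.9 217.5
top deshedder_mid 0.91 [326.9, 194.6, 51.3, 13.9] 349.4 200.4
top deshedder_mid 0.47 [122.2, 181.0, 122.5, 75.0] 182.2 217.4
top dish 0.78 [265.4, 103.4, 41.4, 35.7] 286.8 118.1
top brush 0.91 [175.7, 111.5, 37.5, 31.2] 193.2 127.2
top shampoo 0.71 [220.4, 102.5, 26.1, 31.1] 235.7 117.2
top balm 0.64 [319.9, 118.9, 23.9, 26.3] 331.6 128.0
```

View pics/scene0.png

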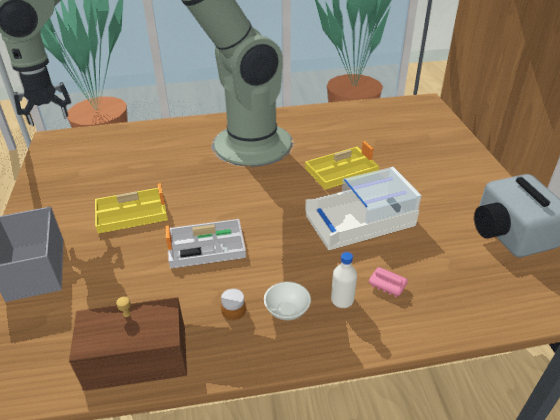

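View pics/top0.png

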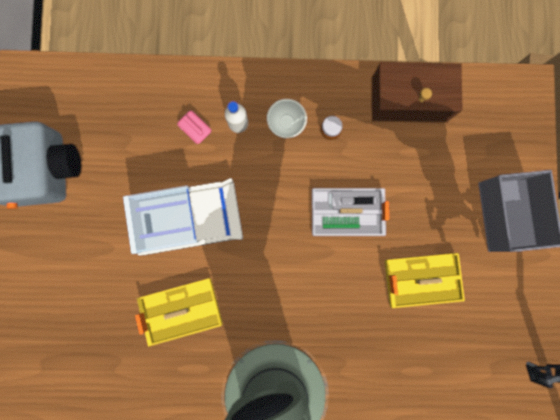

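The scene picture shows three trays of the same shape: two yellow ones at scene (130,210) and (341,165), and an aluminium one at (204,242), which holds the comb and the deshedder. In top these are (424,280), (178,312) and (349,212). The aluminium tray is the one meant. The dock is at top (182,217), its blue sill near (225,210), facing the tray. I'll confirm this with one enlarged crop.

```bash
python3 - <<'E'
from h import *
a=cv2.imread('pics/top0.png')
d=cv2.resize(a[175:260,115:250],None,fx=4,fy=4,interpolation=2)[:330]
t=cv2.resize(a[182:242,305:395],None,fx=4.4,fy=4.4,interpolation=2)
o=np.zeros((d.shape[0]+t.shape[0],540,3),np.uint8);o[:d.shape[0],:d.shape[1]]=d;o[d.shape[0]:,:t.shape[1]]=t
cv2.imwrite('pics/crop1.png',o)
f=grab('top')
g=grab('scene')
hsv=cv2.cvtColor(f['frame'],40)
def reg(n,lo,hi,x0,y0,x1,y1,fr):
    h=cv2.cvtColor(fr,40);m=cv2.inRange(h,np.array(lo),np.array(hi));k=np.zeros_like(m);k[y0:y1,x0:x1]=m[y0:y1,x0:x1]
    p=cv2.findNonZero(k);r=cv2.minAreaRect(p);print(n,len(p),p.reshape(-1,2).mean(0),r);return p.reshape(-1,2).mean(0),r
tab,_=reg('tab',(3,150,120),(18,255,255),375,190,400,235,f['frame'])
sill,r=reg('sill',(100,120,60),(130,255,255),210,180,242,245,f['frame'])
print('tab at z=.06',at_z(f,*tab,.06),'sill@.024',at_z(f,*sill,.024))
b=cv2.boxPoints(r);print([at_z(f,*p,.026)[:2].round(4) for p in b])
tab2,_=reg('tab2',(3,150,120),(18,255,255),155,215,175,255,g['frame'])
sill2,_=reg('sill2',(100,120,60),(130,255,255),310,200,340,240,g['frame'])
print('tri tab',tri([(f,*tab),(g,*tab2)]),'tri sill',tri([(f,*sill),(g,*sill2)]))
for n in['tray_bar']:
    for m in optics.masks_of('tray_tab','top'):
        c=cv2.findNonZero(m['region'].astype(np.uint8));print(cv2.minAreaRect(c))
    m=optics.masks_of('dock','top')
    for q in m: print('dock',q['p'],cv2.boxPoints(cv2.minAreaRect(cv2.findNonZero(q['region'].astype(np.uint8)))))
E
```

```text
tab 506 [392.03162055 211.52173913] ((391.5, 211.99998474121094), (43.99999237060547, 14.999998092651367), 90.0)
sill 117 [224.00854701 210.78632479] ((224.0, 211.0), (46.681556701660156, 2.7370293140411377), 81.25383758544922)
tab at z=.06 [ 0.50015788 -0.307498    0.06      ] sill@.024 [0.49713704 0.1497776  0.024     ]
[array([0.5596, 0.1648]), array([0.5609, 0.1574]), array([0.4336, 0.1344]), array([0.4324, 0.1417])]
tab2 102 [167.71568627 236.69607843] ((167.67416381835938, 236.57867431640625), (23.370441436767578, 4.645645618438721), 84.5596694946289)
sill2 104 [326.125      220.05769231] ((325.9631042480469, 219.87583923339844), (26.95273208618164, 3.8503901958465576), 55.00797653198242)
tri tab [ 0.50131046 -0.29884245  0.05474219] tri sill [0.49566672 0.14591359 0.03598847]
((424.165283203125, 280.2794189453125), (48.04438781738281, 74.69988250732422), 83.82982635498047)
((351.0, 212.0), (48.0, 76.0), 90.0)
dock 0.82 [[121.02704 196.16216]
 [232.91891 177.5135 ]
 [243.08109 238.48647]
 [131.18921 257.13513]]
dock 0.3 [[313. 188.]
 [389. 188.]
 [389. 236.]
 [313. 236.]]
```

View pics/crop1.png

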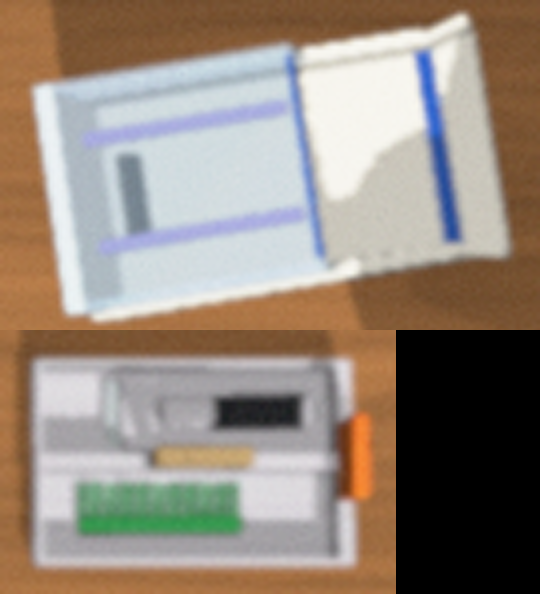

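The crop confirms it: the aluminium tray has its orange tab (tail) at top px (386,211), its bar at (351,211), the deshedder and the green comb. Its nose faces the dock, whose blue sill is at about (224,211). Next I plan the hover.

```bash
cat >> h.py <<'E'
def plan(p,yaw,n):
    """suggest rows (cm, rad) for a tool-down move to TCP p, yaw"""
    s=monitor.observe();p0=s['position'];y=s['tool_rot'][2];e=(yaw-y+np.pi)%(2*np.pi)-np.pi
    D=(np.array(p)-p0)*100/n
    print('from',p0.round(4),s['tool_rot'].round(3))
    for i in range(n):
        c,q=np.cos(y),np.sin(y);print({'dx':round(D[0]*c+D[1]*q,2),'dy':round(D[0]*q-D[1]*c,2),'dz':round(-D[2],2),'wz':round(-e/n,3)});y+=e/n
E
python3 - <<'E'
from h import *
f=grab('top');
for u,v in[(351.1,210.9),(386.4,210.9)]: print(at_z(f,u,v,.072))
b=at_z(f,351.1,210.9,.072)
plan([b[0],b[1],.25],np.pi/2,10)
E
```

```text
[ 0.49874753 -0.19454822  0.072     ]
[ 0.50045016 -0.28928936  0.072     ]
from [ 0.1557 -0.6053  0.2313] [-3.142 -0.     0.252]
{'dx': np.float64(4.35), 'dy': np.float64(-3.12), 'dz': np.float64(-0.19), 'wz': np.float64(-0.132)}
{'dx': np.float64(4.72), 'dy': np.float64(-2.52), 'dz': np.float64(-0.19), 'wz': np.float64(-0.132)}
{'dx': np.float64(5.01), 'dy': np.float64(-1.88), 'dz': np.float64(-0.19), 'wz': np.float64(-0.132)}
{'dx': np.float64(5.21), 'dy': np.float64(-1.21), 'dz': np.float64(-0.19), 'wz': np.float64(-0.132)}
{'dx': np.float64(5.33), 'dy': np.float64(-0.51), 'dz': np.float64(-0.19), 'wz': np.float64(-0.132)}
{'dx': np.float64(5.35), 'dy': np.float64(0.19), 'dz': np.float64(-0.19), 'wz': np.float64(-0.132)}
{'dx': np.float64(5.28), 'dy': np.float64(0.9), 'dz': np.float64(-0.19), 'wz': np.float64(-0.132)}
{'dx': np.float64(5.11), 'dy': np.float64(1.58), 'dz': np.float64(-0.19), 'wz': np.float64(-0.132)}
{'dx': np.float64(4.86), 'dy': np.float64(2.24), 'dz': np.float64(-0.19), 'wz': np.float64(-0.132)}
{'dx': np.float64(4.52), 'dy': np.float64(2.86), 'dz': np.float64(-0.19), 'wz': np.float64(-0.132)}
```

```bash
python3 -m handwheel '[{"dx":4.35,"dy":-3.1,"dz":-0.2,"wz":-0.132},{"dx":4.7,"dy":-2.5,"dz":-0.2,"wz":-0.132},{"dx":5.0,"dy":-1.9,"dz":-0.2,"wz":-0.132},{"dx":5.2,"dy":-1.2,"dz":-0.2,"wz":-0.132},{"dx":5.3,"dy":-0.5,"dz":-0.2,"wz":-0.132},{"dx":5.35,"dy":0.2,"dz":-0.2,"wz":-0.132},{"dx":5.3,"dy":0.9,"dz":-0.2,"wz":-0.132},{"dx":5.1,"dy":1.6,"dz":-0.2,"wz":-0.132}]'; python3 -m handwheel '[{"dx":4.9,"dy":2.2,"dz":-0.2,"wz":-0.132},{"dx":4.5,"dy":2.9,"dz":-0.2,"wz":-0.132},{"dx":0},{"dx":0},{"dx":0}]'
python3 - <<'E'
from h import *
print(monitor.observe()['qpos'])
f=grab('wrist','w1.png');C=-np.array(f['R']).T@np.array(f['t']);print(C,f['R'],f['fovy'],f['k1'])
print('pred bar',proj(f,[.4987,-.1945,.072]),'tab',proj(f,[.5,-.289,.072]))
E
```

```text
[ 1.2488001   0.52138914 -0.03630767  1.59949543  0.02119083  1.02112246
 -0.11284983]
[ 0.22095472 -0.58936219  0.37473085] [[ 2.49499445e-01 -9.68374579e-01  8.37814009e-04]
 [-9.33334819e-01 -2.40240723e-01  2.66778017e-01]
 [-2.58139773e-01 -6.73429281e-02 -9.63757640e-01]] 59.860232820522235 -0.04958754950825793
pred bar [ -88.49032367 -296.12974534] tab [ -16.57855492 -336.98060293]schema error: expected keys dx, dy, dz, wx, wy, wz, claw
schema error: expected keys dx, dy, dz, wx, wy, wz, claw
```

View pics/w1.png

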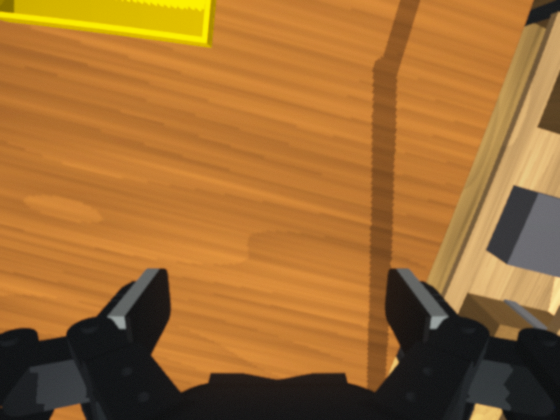

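The rows were refused because every key is required, so the arm has not moved. The picture shows only the start pose: bare bench, with a yellow tray's corner at (210,40). I'll resend with full keys.

```bash
python3 -m handwheel '[{"dx":4.35,"dy":-3.1,"dz":-0.2,"wx":0,"wy":0,"wz":-0.132,"claw":100},{"dx":4.7,"dy":-2.5,"dz":-0.2,"wx":0,"wy":0,"wz":-0.132,"claw":100},{"dx":5.0,"dy":-1.9,"dz":-0.2,"wx":0,"wy":0,"wz":-0.132,"claw":100},{"dx":5.2,"dy":-1.2,"dz":-0.2,"wx":0,"wy":0,"wz":-0.132,"claw":100},{"dx":5.3,"dy":-0.5,"dz":-0.2,"wx":0,"wy":0,"wz":-0.132,"claw":100},{"dx":5.35,"dy":0.2,"dz":-0.2,"wx":0,"wy":0,"wz":-0.132,"claw":100},{"dx":5.3,"dy":0.9,"dz":-0.2,"wx":0,"wy":0,"wz":-0.132,"claw":100},{"dx":5.1,"dy":1.6,"dz":-0.2,"wx":0,"wy":0,"wz":-0.132,"claw":100}]'; python3 -m handwheel '[{"dx":4.9,"dy":2.2,"dz":-0.2,"wx":0,"wy":0,"wz":-0.132,"claw":100},{"dx":4.5,"dy":2.9,"dz":-0.2,"wx":0,"wy":0,"wz":-0.132,"claw":100},{"dx":0,"dy":0,"dz":0,"wx":0,"wy":0,"wz":0,"claw":100},{"dx":0,"dy":0,"dz":0,"wx":0,"wy":0,"wz":0,"claw":100}]'
python3 - <<'E'
from h import *
print(monitor.observe()['qpos'])
f=grab('wrist','w2.png');C=-np.array(f['R']).T@np.array(f['t']);print(C)
print('pred bar',proj(f,[.4987,-.1945,.072]),'tab',proj(f,[.5,-.289,.072]),'sill',proj(f,[.4965,.149,.026]))
E
```

```text
clock: 2.6
position: [0.431, -0.2761, 0.2476]
tool_rot: [3.141, 0.0, 1.312]
force: [1.1, -0.8, -0.3]
grip_width: 0.0859
finger_force: 0.0
clock: 3.1
position: [0.4983, -0.1954, 0.2511]
tool_rot: [-3.141, 0.0, 1.571]
force: [-0.9, -0.7, 1.0]
grip_width: 0.0856
finger_force: 0.0
[ 0.63574885  0.39080614 -0.49128199  1.79521783  0.21428337  1.00885707
  0.06101398]
[ 0.49797681 -0.12852379  0.39458227]
pred bar [277.89314658 186.06500747] tab [279.14162146 281.60850537] sill [ 275.49430325 -224.37816968]
```

View pics/w2.png

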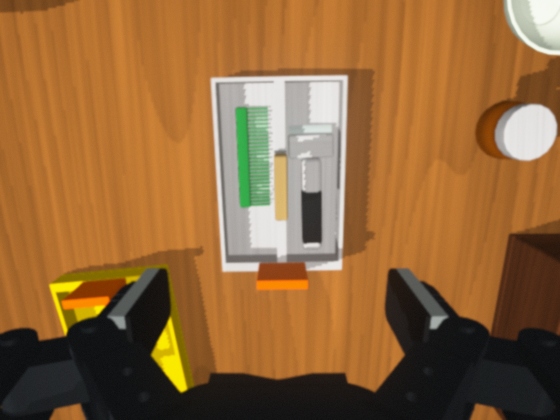

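The wrist picture shows the aluminium tray centred. The bar is at (281,187) against a predicted (278,186), so it lies about 2.5 mm further in +x. The tab is at (282,277), and both tools are in the compartments. I'll descend and grip.

```bash
python3 -m handwheel '[{"dx":0,"dy":0.25,"dz":3.5,"wx":0,"wy":0,"wz":0,"claw":100},{"dx":0,"dy":0,"dz":4,"wx":0,"wy":0,"wz":0,"claw":100},{"dx":0,"dy":0,"dz":4,"wx":0,"wy":0,"wz":0,"claw":100},{"dx":0,"dy":0,"dz":4,"wx":0,"wy":0,"wz":0,"claw":70},{"dx":0,"dy":0,"dz":3.5,"wx":0,"wy":0,"wz":0,"claw":50},{"dx":0,"dy":0,"dz":2,"wx":0,"wy":0,"wz":0,"claw":40},{"dx":0,"dy":0,"dz":0,"wx":0,"wy":0,"wz":0,"claw":40},{"dx":0,"dy":0,"dz":0,"wx":0,"wy":0,"wz":0,"claw":40}]' 80; python3 -m handwheel '[{"dx":0,"dy":0,"dz":0,"wx":0,"wy":0,"wz":0,"claw":25},{"dx":0,"dy":0,"dz":0,"wx":0,"wy":0,"wz":0,"claw":10},{"dx":0,"dy":0,"dz":0,"wx":0,"wy":0,"wz":0,"claw":0},{"dx":0,"dy":0,"dz":0,"wx":0,"wy":0,"wz":0,"claw":0},{"dx":0,"dy":0,"dz":0,"wx":0,"wy":0,"wz":0,"claw":0},{"dx":0,"dy":0,"dz":0,"wx":0,"wy":0,"wz":0,"claw":0}]'
```

```text
clock: 4.15
position: [0.5013, -0.1957, 0.0422]
tool_rot: [3.141, 0.001, 1.571]
force: [-0.7, 0.2, -0.1]
grip_width: 0.0341
finger_force: 0.0
clock: 4.9
position: [0.5015, -0.1954, 0.0423]
tool_rot: [3.141, 0.001, 1.572]
force: [-3.0, -0.2, 12.1]
grip_width: 0.0109
finger_force: 79.5
```

```bash
python3 -m handwheel '[{"dx":0,"dy":0,"dz":-0.5,"wx":0,"wy":0,"wz":0,"claw":0},{"dx":0,"dy":0,"dz":-1.5,"wx":0,"wy":0,"wz":0,"claw":0},{"dx":0,"dy":0,"dz":-2.5,"wx":0,"wy":0,"wz":0,"claw":0},{"dx":0,"dy":0,"dz":-3,"wx":0,"wy":0,"wz":0,"claw":0},{"dx":0,"dy":0,"dz":-3,"wx":0,"wy":0,"wz":0,"claw":0},{"dx":1,"dy":0.2,"dz":-2.5,"wx":0,"wy":0,"wz":-0.01,"claw":0},{"dx":2,"dy":0.3,"dz":-2,"wx":0,"wy":0,"wz":-0.014,"claw":0},{"dx":2.5,"dy":0.4,"dz":-2,"wx":0,"wy":0,"wz":-0.02,"claw":0}]'; python3 -m handwheel '[{"dx":3,"dy":0.5,"dz":-2,"wx":0,"wy":0,"wz":-0.02,"claw":0},{"dx":3,"dy":0.5,"dz":-1.5,"wx":0,"wy":0,"wz":-0.02,"claw":0},{"dx":3,"dy":0.4,"dz":-0.5,"wx":0,"wy":0,"wz":-0.02,"claw":0},{"dx":3,"dy":0.4,"dz":0,"wx":0,"wy":0,"wz":-0.02,"claw":0},{"dx":2,"dy":0.3,"dz":0,"wx":0,"wy":0,"wz":-0.02,"claw":0},{"dx":1.2,"dy":0.2,"dz":0,"wx":0,"wy":0,"wz":-0.01,"claw":0},{"dx":0,"dy":0,"dz":0,"wx":0,"wy":0,"wz":0,"claw":0},{"dx":0,"dy":0,"dz":0,"wx":0,"wy":0,"wz":0,"claw":0}]'
python3 - <<'E'
from h import *
f=grab('wrist','w3.png');print(proj(f,[.4965,.149,.026]))
h=cv2.cvtColor(f['frame'],40);m=cv2.inRange(h,(100,120,50),(130,255,255));p=cv2.findNonZero(m);print(len(p) if p is not None else 0)
if p is not None:
    r=cv2.minAreaRect(p);b=cv2.boxPoints(r);print(r);print([at_z(f,*q,.026).round(4) for q in b])
E
```

```text
clock: 5.9
position: [0.5089, -0.1395, 0.2129]
tool_rot: [3.141, 0.0, 1.616]
force: [-0.2, -0.2, -6.5]
grip_width: 0.0106
finger_force: 78.3
clock: 6.9
position: [0.5189, 0.0124, 0.2512]
tool_rot: [-3.141, 0.0, 1.724]
force: [0.3, -0.0, -5.5]
grip_width: 0.0111
finger_force: 78.2
[276.3147254   31.51594032]
61
((329.0, 25.5), (1.0, 36.0), 90.0)
[array([0.5275, 0.1596, 0.026 ]), array([0.5606, 0.165 , 0.026 ]), array([0.5608, 0.1641, 0.026 ]), array([0.5276, 0.1588, 0.026 ])]
```

View pics/w3.png

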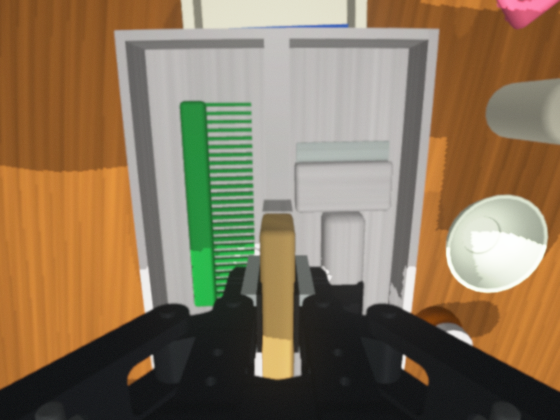

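The tray is held level with both tools in it. The dock mouth shows at the top, its outer edges at (184,28) and (367,28), centred near 276 against the tray's 278. The tray's nose hides most of the sill, which ends at (347,25), so I'll back off 1.5 cm and measure.

```bash
python3 -m handwheel '[{"dx":-1,"dy":0,"dz":0,"wx":0,"wy":0,"wz":0,"claw":0},{"dx":-0.6,"dy":0,"dz":0,"wx":0,"wy":0,"wz":0,"claw":0},{"dx":0,"dy":0,"dz":0,"wx":0,"wy":0,"wz":0,"claw":0},{"dx":0,"dy":0,"dz":0,"wx":0,"wy":0,"wz":0,"claw":0}]'
python3 - <<'E'
from h import *
f=grab('wrist','w4.png');print(proj(f,[.4965,.149,.026]))
h=cv2.cvtColor(f['frame'],40);m=cv2.inRange(h,(100,90,40),(130,255,255));p=cv2.findNonZero(m);print(len(p))
r=cv2.minAreaRect(p);b=cv2.boxPoints(r);print(r);print([at_z(f,*q,.026).round(4) for q in b])
c=cv2.resize(f['frame'][0:50,160:400],None,fx=3.3,fy=3.3,interpolation=2);cv2.imwrite('pics/w4c.png',c)
E
```

```text
clock: 7.45
position: [0.5214, -0.0023, 0.2513]
tool_rot: [-3.142, -0.0, 1.726]
force: [0.4, 0.9, -5.0]
grip_width: 0.0109
finger_force: 78.3
[276.19865685  14.46269948]
2115
((274.6710205078125, 16.53128433227539), (14.649950981140137, 147.19711303710938), 87.83892822265625)
[array([0.4273, 0.1407, 0.026 ]), array([0.5607, 0.1664, 0.026 ]), array([0.5637, 0.1541, 0.026 ]), array([0.4292, 0.1282, 0.026 ])]
```

View pics/w4c.png

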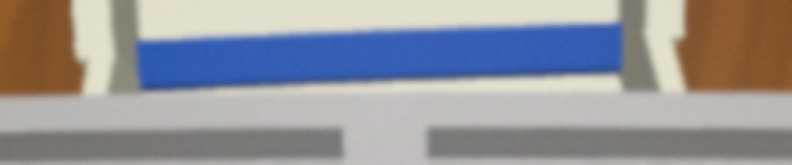

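The crop shows the sill in full, from (201,19) to (348,14) in image pixels. It is 136 mm long as specified and turned about 2.2° relative to the tray. I'll work out the entry pose and check the tray's own centre in hand.

```bash
python3 - <<'E'
from h import *
f=grab('wrist');s=monitor.observe();print(s['position'],s['tool_rot'])
a=f['frame'][31:34].astype(int).mean(0).mean(1)
print('nose line',[int(v) for v in a[105:130]],[int(v) for v in a[425:450]])
n=at_z(f,277.5,32,s['position'][2]-.041+.028);y=s['tool_rot'][2]
d=n-s['position'];print('nose in tool: fwd',d[:2]@[np.cos(y),np.sin(y)],'right',d[:2]@[np.sin(y),-np.cos(y)])
plan([.5221,.009,.079],1.766,5)
E
```

```text
[ 0.52140955 -0.0021502   0.25132208] [ 3.14158479e+00 -1.13080637e-04  1.72605852e+00]
nose line [92, 93, 95, 94, 94, 94, 95, 99, 115, 142, 163, 172, 174, 174, 174, 174, 174, 175, 175, 175, 174, 174, 174, 174, 174] [182, 181, 181, 180, 179, 177, 176, 176, 175, 176, 175, 175, 169, 153, 120, 93, 87, 85, 83, 84, 85, 84, 83, 83, 83]
nose in tool: fwd 0.097096048459137 right -0.00033340272771029307
from [ 0.5214 -0.0022  0.2513] [ 3.142 -0.     1.726]
{'dx': np.float64(0.22), 'dy': np.float64(0.05), 'dz': np.float64(3.45), 'wz': np.float64(-0.008)}
{'dx': np.float64(0.22), 'dy': np.float64(0.05), 'dz': np.float64(3.45), 'wz': np.float64(-0.008)}
{'dx': np.float64(0.22), 'dy': np.float64(0.05), 'dz': np.float64(3.45), 'wz': np.float64(-0.008)}
{'dx': np.float64(0.22), 'dy': np.float64(0.05), 'dz': np.float64(3.45), 'wz': np.float64(-0.008)}
{'dx': np.float64(0.22), 'dy': np.float64(0.06), 'dz': np.float64(3.45), 'wz': np.float64(-0.008)}
```

```bash
python3 -m handwheel '[{"dx":0.2,"dy":0.05,"dz":2.5,"wx":0,"wy":0,"wz":-0.008,"claw":0},{"dx":0.2,"dy":0.05,"dz":3.5,"wx":0,"wy":0,"wz":-0.008,"claw":0},{"dx":0.2,"dy":0.05,"dz":3.5,"wx":0,"wy":0,"wz":-0.008,"claw":0},{"dx":0.2,"dy":0.05,"dz":3.5,"wx":0,"wy":0,"wz":-0.008,"claw":0},{"dx":0.2,"dy":0.05,"dz":2.5,"wx":0,"wy":0,"wz":-0.008,"claw":0},{"dx":0,"dy":0,"dz":1.7,"wx":0,"wy":0,"wz":0,"claw":0},{"dx":0,"dy":0,"dz":0,"wx":0,"wy":0,"wz":0,"claw":0},{"dx":0,"dy":0,"dz":0,"wx":0,"wy":0,"wz":0,"claw":0}]'
python3 - <<'E'
from h import *
s=monitor.observe();p=s['position'];y=s['tool_rot'][2]
th=np.radians(101.0);d=np.array([np.cos(th),np.sin(th)]);l=np.array([-d[1],d[0]])
O=np.array([.4952,.1474])-.006*d
print('dock x,y of TCP',(p[:2]-O)@d,(p[:2]-O)@l,'yaw',np.degrees(y))
f=grab('wrist','w5.png');cv2.imwrite('pics/w5c.png',cv2.resize(f['frame'][:60,80:480],None,fx=2,fy=2,interpolation=2))
for X in[(-.001+0,0.068),(0,-.068)]: print(proj(f,[*(O+X[0]*d+X[1]*l),.026]))
E
```

```text
clock: 8.55
position: [0.5228, 0.0079, 0.0802]
tool_rot: [3.14, 0.0, 1.766]
force: [-0.4, -1.1, -6.0]
grip_width: 0.0108
finger_force: 78.5
dock x,y of TCP -0.13615285159038404 -0.0004347258867283578 yaw 101.15897240888279
[138.09334009 -32.9345516 ]
[417.63595365 -33.9324369 ]
```

View pics/w5c.png

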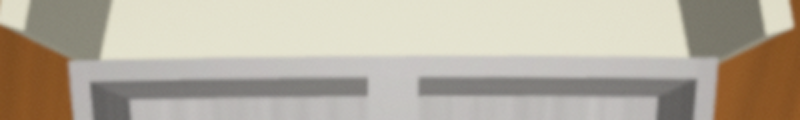

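The crop shows the tray's nose corners at 68 and 718 and the flared guides' floor edges at 100 and 690. Their middles are 393 and 395, so the tray is centred. I'm sliding in over the sill.

```bash
python3 -m handwheel '[{"dx":1,"dy":0,"dz":0.2,"wx":0,"wy":0,"wz":0,"claw":0},{"dx":1.4,"dy":0,"dz":0.2,"wx":0,"wy":0,"wz":0,"claw":0},{"dx":1.4,"dy":0,"dz":0,"wx":0,"wy":0,"wz":0,"claw":0},{"dx":1.4,"dy":0,"dz":0,"wx":0,"wy":0,"wz":0,"claw":0},{"dx":1.4,"dy":0,"dz":0,"wx":0,"wy":0,"wz":0,"claw":0},{"dx":1.4,"dy":0,"dz":0,"wx":0,"wy":0,"wz":0,"claw":0},{"dx":0.6,"dy":0,"dz":0,"wx":0,"wy":0,"wz":0,"claw":0},{"dx":0,"dy":0,"dz":0,"wx":0,"wy":0,"wz":0,"claw":0}]'
```

```text
clock: 9.6
position: [0.5055, 0.0926, 0.0753]
tool_rot: [-3.142, 0.0, 1.766]
force: [0.2, -0.6, -6.3]
grip_width: 0.0106
finger_force: 78.5
```

```bash
python3 -m handwheel '[{"dx":1,"dy":0,"dz":0.1,"wx":0,"wy":0,"wz":0,"claw":0},{"dx":1.5,"dy":0,"dz":0,"wx":0,"wy":0,"wz":0,"claw":0},{"dx":1.5,"dy":0,"dz":0,"wx":0,"wy":0,"wz":0,"claw":0},{"dx":1.5,"dy":0,"dz":0,"wx":0,"wy":0,"wz":0,"claw":0},{"dx":1.5,"dy":0,"dz":0,"wx":0,"wy":0,"wz":0,"claw":0},{"dx":1.5,"dy":0,"dz":0,"wx":0,"wy":0,"wz":0,"claw":0},{"dx":0.7,"dy":0,"dz":0,"wx":0,"wy":0,"wz":0,"claw":0},{"dx":0,"dy":0,"dz":0,"wx":0,"wy":0,"wz":0,"claw":0}]'
python3 - <<'E'
from h import *
s=monitor.observe();p=s['position'];y=s['tool_rot'][2]
th=np.radians(101.0);d=np.array([np.cos(th),np.sin(th)]);l=np.array([-d[1],d[0]])
O=np.array([.4952,.1474])-.006*d
print('dock x,y of TCP',(p[:2]-O)@d,(p[:2]-O)@l,s['force'],s['moment'])
f=grab('scene','s2.png');cv2.imwrite('pics/s2c.png',cv2.resize(f['frame'][130:270,270:450],None,fx=4,fy=4,interpolation=2))
E
```

```text
clock: 10.6
position: [0.4876, 0.1829, 0.0743]
tool_rot: [-3.142, 0.0, 1.766]
force: [-0.9, -0.4, -5.7]
grip_width: 0.011
finger_force: 78.5
dock x,y of TCP 0.04232495109632891 0.0006682866344851959 [-0.91299721 -0.44793748 -5.71923953] [ 0.00742564  0.03097688 -0.02638584]
```

View pics/s2c.png

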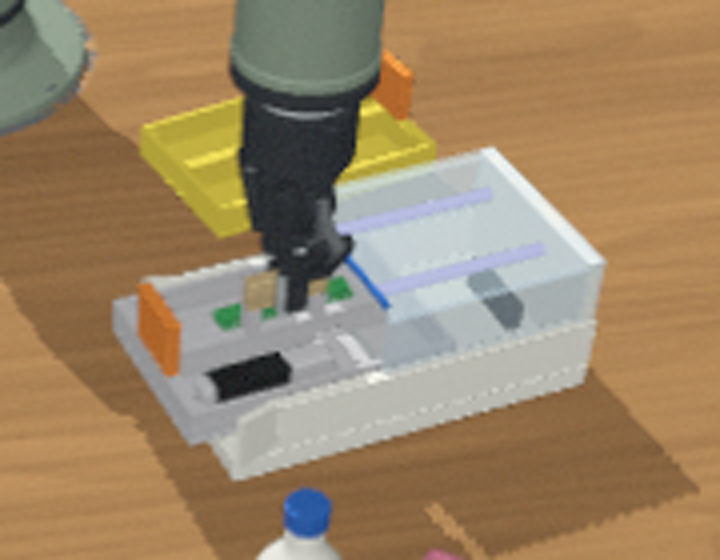

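The tray is over the sill, clear of the hood and guides, with the bar just short of the hood's front edge. The tab is free at the tail, around crop (160,325). I'll tilt the nose down and lower gently.

```bash
python3 -m handwheel '[{"dx":0,"dy":0,"dz":0.2,"wx":0,"wy":-0.02,"wz":0,"claw":0},{"dx":0,"dy":0,"dz":0.2,"wx":0,"wy":-0.02,"wz":0,"claw":0},{"dx":0,"dy":0,"dz":0.2,"wx":0,"wy":-0.02,"wz":0,"claw":0},{"dx":0,"dy":0,"dz":0.1,"wx":0,"wy":0,"wz":0,"claw":0},{"dx":0,"dy":0,"dz":0,"wx":0,"wy":0,"wz":0,"claw":0},{"dx":0,"dy":0,"dz":0,"wx":0,"wy":0,"wz":0,"claw":0}]'; python3 -m handwheel '[{"dx":0,"dy":0,"dz":0.1,"wx":0,"wy":0,"wz":0,"claw":0},{"dx":0,"dy":0,"dz":0,"wx":0,"wy":0,"wz":0,"claw":0}]'; python3 -m handwheel '[{"dx":0,"dy":0,"dz":0.1,"wx":0,"wy":0,"wz":0,"claw":0},{"dx":0,"dy":0,"dz":0,"wx":0,"wy":0,"wz":0,"claw":0}]'
```

```text
clock: 11.4
position: [0.4878, 0.1822, 0.0673]
tool_rot: [3.142, 0.06, 1.765]
force: [-0.7, -0.0, -6.2]
grip_width: 0.0109
finger_force: 78.5
clock: 11.65
position: [0.4879, 0.1824, 0.0666]
tool_rot: [3.141, 0.06, 1.766]
force: [-3.4, 1.2, 2.6]
grip_width: 0.0105
finger_force: 79.8
clock: 11.9
position: [0.4879, 0.1825, 0.0664]
tool_rot: [3.141, 0.06, 1.766]
force: [-8.9, -1.4, 25.7]
grip_width: 0.0109
finger_force: 83.4
```

```bash
python3 -m handwheel '[{"dx":0,"dy":0,"dz":-0.1,"wx":0,"wy":0,"wz":0,"claw":0},{"dx":0,"dy":0,"dz":0,"wx":0,"wy":0,"wz":0,"claw":10},{"dx":0,"dy":0,"dz":0,"wx":0,"wy":0,"wz":0,"claw":18},{"dx":0,"dy":0,"dz":0,"wx":0,"wy":0,"wz":0,"claw":25},{"dx":0,"dy":0,"dz":0,"wx":0,"wy":0,"wz":0,"claw":40},{"dx":0,"dy":0,"dz":0,"wx":0,"wy":0,"wz":0,"claw":50},{"dx":0,"dy":0,"dz":0,"wx":0,"wy":0,"wz":0,"claw":50}]'; python3 -m handwheel '[{"dx":0,"dy":0,"dz":-1,"wx":0,"wy":0,"wz":0,"claw":50},{"dx":0,"dy":0,"dz":-2,"wx":0,"wy":0,"wz":0,"claw":50},{"dx":0,"dy":0,"dz":-3,"wx":0,"wy":0,"wz":0,"claw":50},{"dx":0,"dy":0,"dz":-4,"wx":0,"wy":0.06,"wz":0,"claw":50},{"dx":-3,"dy":0,"dz":-4,"wx":0,"wy":0,"wz":0,"claw":50},{"dx":-4,"dy":0,"dz":-2,"wx":0,"wy":0,"wz":0,"claw":50},{"dx":-2,"dy":0,"dz":0,"wx":0,"wy":0,"wz":0,"claw":50},{"dx":0,"dy":0,"dz":0,"wx":0,"wy":0,"wz":0,"claw":50}]'
python3 - <<'E'
from h import *
s=monitor.observe();p=s['position'];y=s['tool_rot'][2]
th=np.radians(101.0);d=np.array([np.cos(th),np.sin(th)]);l=np.array([-d[1],d[0]])
O=np.array([.4952,.1474])-.006*d
print('dock x,y of TCP',(p[:2]-O)@d,(p[:2]-O)@l,s['qpos'])
f=grab('wrist','w6.png')
h=cv2.cvtColor(f['frame'],40);m=cv2.inRange(h,(3,150,100),(18,255,255));n,L,st,c=cv2.connectedComponentsWithStats(m)
for i in range(1,n):
    if st[i,4]>150:
        q=at_z(f,*c[i],.095);print(st[i],c[i],'dock',(q[:2]-O)@d,(q[:2]-O)@l,cv2.minAreaRect(cv2.findNonZero((L==i).astype(np.uint8))))
E
```

```text
clock: 12.78
position: [0.4878, 0.1823, 0.0663]
tool_rot: [3.142, 0.06, 1.766]
force: [-0.1, -0.1, -0.8]
grip_width: 0.0424
finger_force: 0.0
clock: 13.78
position: [0.5043, 0.0985, 0.2269]
tool_rot: [3.141, 0.0, 1.763]
force: [0.8, 0.3, 0.1]
grip_width: 0.043
finger_force: 0.0
dock x,y of TCP -0.043733613127755505 0.0004111461290514226 [ 0.12135457  0.3944196  -0.55717874  1.87423779  0.25459226  0.94280895
 -0.35965128]
[     0      0    560    381 127718] [268.25767707 191.02197811] dock -0.03707777502572542 0.00764918500672759 ((279.49993896484375, 189.99996948242188), (558.9998779296875, 379.99993896484375), 0.0)
[ 79 365  19  26 252] [ 88.33333333 377.22222222] dock -0.21224193731013588 0.17483074299307985 ((87.74999237060547, 377.7500305175781), (10.606600761413574, 28.284271240234375), 45.0)
[113 380  40  40 873] [137.87514318 403.83963345] dock -0.24167040810924845 0.13187088753926626 ((139.69512939453125, 405.2561340332031), (25.768674850463867, 54.816993713378906), 38.65980529785156)
[403 380  26  38 520] [412.27307692 399.32692308] dock -0.23642803824325437 -0.1261803118538953 ((409.14715576171875, 397.7150573730469), (35.05384063720703, 22.978290557861328), 55.61965560913086)
```

View pics/w6.png

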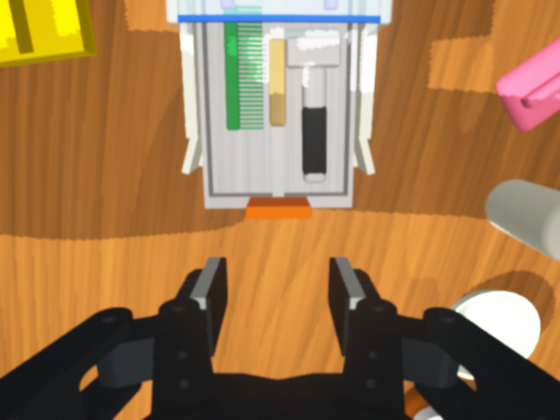

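The tray rests in the mouth, straight, with both tools in it. The tab's top face is at (279,212), the bar at (277,83) and the hood edge along row 18. I'll work out the tab grasp, with the tool turned 90°.

```bash
python3 - <<'E'
from h import *
th=np.radians(101.0);d=np.array([np.cos(th),np.sin(th)]);l=np.array([-d[1],d[0]])
O=np.array([.4952,.1474])-.006*d
f=grab('wrist')
for u,v,z in[(279,206.5,.100),(279,218,.100),(279,212,.100),(277.5,125,.096)]:
    q=at_z(f,u,v,z);print((q[:2]-O)@d,(q[:2]-O)@l,q)
q=at_z(f,279,212,.1)
plan([q[0],q[1],.2],1.763-np.pi/2,9)
E
```

```text
-0.04663480935665964 -0.000565971727391994 [0.50579877 0.09584023 0.1       ]
-0.05581952777165736 -0.0005999496191743652 [0.50758465 0.08683075 0.1       ]
-0.051007339962443415 -0.0005821325598616891 [0.50664895 0.09155112 0.1       ]
0.014134975728203752 0.000732922004489385 [0.49292832 0.15524567 0.096     ]
from [0.5038 0.1005 0.2265] [ 3.141 -0.     1.766]
{'dx': np.float64(-0.1), 'dy': np.float64(0.01), 'dz': np.float64(0.29), 'wz': np.float64(0.175)}
{'dx': np.float64(-0.1), 'dy': np.float64(0.03), 'dz': np.float64(0.29), 'wz': np.float64(0.175)}
{'dx': np.float64(-0.09), 'dy': np.float64(0.05), 'dz': np.float64(0.29), 'wz': np.float64(0.175)}
{'dx': np.float64(-0.08), 'dy': np.float64(0.06), 'dz': np.float64(0.29), 'wz': np.float64(0.175)}
{'dx': np.float64(-0.07), 'dy': np.float64(0.08), 'dz': np.float64(0.29), 'wz': np.float64(0.175)}
{'dx': np.float64(-0.06), 'dy': np.float64(0.09), 'dz': np.float64(0.29), 'wz': np.float64(0.175)}
{'dx': np.float64(-0.04), 'dy': np.float64(0.1), 'dz': np.float64(0.29), 'wz': np.float64(0.175)}
{'dx': np.float64(-0.02), 'dy': np.float64(0.1), 'dz': np.float64(0.29), 'wz': np.float64(0.175)}
{'dx': np.float64(-0.01), 'dy': np.float64(0.1), 'dz': np.float64(0.29), 'wz': np.float64(0.175)}
```

```bash
python3 -m handwheel '[{"dx":-0.1,"dy":0.01,"dz":0.3,"wx":0,"wy":0,"wz":0.175,"claw":50},{"dx":-0.1,"dy":0.03,"dz":0.3,"wx":0,"wy":0,"wz":0.175,"claw":50},{"dx":-0.09,"dy":0.05,"dz":0.3,"wx":0,"wy":0,"wz":0.175,"claw":50},{"dx":-0.08,"dy":0.06,"dz":0.3,"wx":0,"wy":0,"wz":0.175,"claw":50},{"dx":-0.07,"dy":0.08,"dz":0.3,"wx":0,"wy":0,"wz":0.175,"claw":50},{"dx":-0.06,"dy":0.1,"dz":0.3,"wx":0,"wy":0,"wz":0.175,"claw":50},{"dx":-0.04,"dy":0.1,"dz":0.3,"wx":0,"wy":0,"wz":0.175,"claw":50},{"dx":-0.02,"dy":0.1,"dz":0.3,"wx":0,"wy":0,"wz":0.175,"claw":50}]'; python3 -m handwheel '[{"dx":0,"dy":0.1,"dz":0.3,"wx":0,"wy":0,"wz":0.175,"claw":50},{"dx":0,"dy":0,"dz":0,"wx":-0.06,"wy":0,"wz":0,"claw":50},{"dx":0,"dy":0,"dz":0,"wx":0,"wy":0,"wz":0,"claw":50},{"dx":0,"dy":0,"dz":0,"wx":0,"wy":0,"wz":0,"claw":50},{"dx":0,"dy":0,"dz":0,"wx":0,"wy":0,"wz":0,"claw":50}]'
python3 - <<'E'
from h import *
th=np.radians(101.0);d=np.array([np.cos(th),np.sin(th)]);l=np.array([-d[1],d[0]])
O=np.array([.4952,.1474])-.006*d
s=monitor.observe();p=s['position'];from scipy.spatial.transform import Rotation as R
r=R.from_euler('xyz',s['tool_rot']);print(r.as_matrix().round(3),s['qpos'][6])
t=np.array([*(O-.052*d-.0006*l),.070]);print('dock',(p[:2]-O)@d,(p[:2]-O)@l)
print('to go, tool cm',r.inv().apply(t-p)*100)
E
```

```text
clock: 14.88
position: [0.5064, 0.0934, 0.202]
tool_rot: [-3.141, 0.0, 0.362]
force: [0.4, 0.0, 0.5]
grip_width: 0.0424
finger_force: 0.0
clock: 15.5
position: [0.5071, 0.0908, 0.1991]
tool_rot: [3.082, 0.0, 0.191]
force: [0.3, 0.5, -0.9]
grip_width: 0.0425
finger_force: 0.0
[[ 0.982  0.189  0.011]
 [ 0.189 -0.98  -0.058]
 [-0.     0.059 -0.998]] -1.8427282916666405
dock -0.05178710075685863 -0.0009146588848686407
to go, tool cm [-0.03008074 -0.74325968 12.89034322]
```

```bash
python3 -m handwheel '[{"dx":0,"dy":-0.74,"dz":2,"wx":0,"wy":0,"wz":0,"claw":50},{"dx":0,"dy":0,"dz":3,"wx":0,"wy":0,"wz":0,"claw":50},{"dx":0,"dy":0,"dz":3,"wx":0,"wy":0,"wz":0,"claw":50},{"dx":0,"dy":0,"dz":2.5,"wx":0,"wy":0,"wz":0,"claw":50},{"dx":0,"dy":0,"dz":1.5,"wx":0,"wy":0,"wz":0,"claw":50},{"dx":0,"dy":0,"dz":0.9,"wx":0,"wy":0,"wz":0,"claw":50},{"dx":0,"dy":0,"dz":0,"wx":0,"wy":0,"wz":0,"claw":50}]' 30; python3 -m handwheel '[{"dx":0,"dy":0,"dz":0,"wx":0,"wy":0,"wz":0,"claw":30},{"dx":0,"dy":0,"dz":0,"wx":0,"wy":0,"wz":0,"claw":18},{"dx":0,"dy":0,"dz":0,"wx":0,"wy":0,"wz":0,"claw":10},{"dx":0,"dy":0,"dz":0,"wx":0,"wy":0,"wz":0,"claw":0},{"dx":0,"dy":0,"dz":0,"wx":0,"wy":0,"wz":0,"claw":0},{"dx":0,"dy":0,"dz":0,"wx":0,"wy":0,"wz":0,"claw":0}]'
```

```text
clock: 16.38
position: [0.5072, 0.0906, 0.0699]
tool_rot: [3.082, 0.0, 0.191]
force: [-0.1, -0.7, 0.9]
grip_width: 0.0426
finger_force: 0.0
clock: 17.12
position: [0.5074, 0.0905, 0.0702]
tool_rot: [3.081, -0.001, 0.191]
force: [-0.1, -1.7, 6.4]
grip_width: 0.0098
finger_force: 31.1
```

```bash
python3 -m handwheel '[{"dx":0,"dy":-0.5,"dz":0,"wx":0.002,"wy":0,"wz":0,"claw":0},{"dx":0,"dy":-1,"dz":0,"wx":0.003,"wy":0,"wz":0,"claw":0},{"dx":0,"dy":-1,"dz":0,"wx":0.003,"wy":0,"wz":0,"claw":0},{"dx":0,"dy":-0.5,"dz":0,"wx":0,"wy":0,"wz":0,"claw":0},{"dx":0,"dy":0,"dz":0,"wx":0,"wy":0,"wz":0,"claw":0}]'
```

```text
clock: 17.75
position: [0.5014, 0.121, 0.0681]
tool_rot: [3.09, -0.0, 0.192]
force: [-0.8, 3.5, -0.5]
grip_width: 0.0097
finger_force: 30.1
```

```bash
python3 -m handwheel '[{"dx":0,"dy":-0.5,"dz":0,"wx":0.002,"wy":0,"wz":0,"claw":0},{"dx":0,"dy":-0.8,"dz":0,"wx":0.003,"wy":0,"wz":0,"claw":0},{"dx":0,"dy":-0.8,"dz":0,"wx":0.003,"wy":0,"wz":0,"claw":0},{"dx":0,"dy":-0.5,"dz":0,"wx":0.002,"wy":0,"wz":0,"claw":0},{"dx":0,"dy":0,"dz":0,"wx":0,"wy":0,"wz":0,"claw":0}]';python3 -m handwheel '[{"dx":0,"dy":-0.3,"dz":0,"wx":0.001,"wy":0,"wz":0,"claw":0},{"dx":0,"dy":-0.3,"dz":0,"wx":0.001,"wy":0,"wz":0,"claw":0},{"dx":0,"dy":0,"dz":0,"wx":0,"wy":0,"wz":0,"claw":0}]'
```

```text
clock: 18.38
position: [0.4964, 0.1462, 0.0668]
tool_rot: [3.1, 0.0, 0.192]
force: [0.3, 0.6, -4.5]
grip_width: 0.0094
finger_force: 29.5
clock: 18.75
position: [0.4954, 0.1518, 0.0667]
tool_rot: [3.102, -0.0, 0.191]
force: [0.2, 0.6, -4.5]
grip_width: 0.0098
finger_force: 29.4
```

```bash
python3 -m handwheel '[{"dx":0,"dy":-0.2,"dz":0,"wx":0,"wy":0,"wz":0,"claw":0},{"dx":0,"dy":-0.2,"dz":0,"wx":0,"wy":0,"wz":0,"claw":0},{"dx":0,"dy":0,"dz":0,"wx":0,"wy":0,"wz":0,"claw":0}]';python3 -m handwheel '[{"dx":0,"dy":-0.3,"dz":0,"wx":0,"wy":0,"wz":0,"claw":0},{"dx":0,"dy":0,"dz":0,"wx":0,"wy":0,"wz":0,"claw":0}]';python3 -m handwheel '[{"dx":0,"dy":-0.2,"dz":0,"wx":0,"wy":0,"wz":0,"claw":0},{"dx":0,"dy":0,"dz":0,"wx":0,"wy":0,"wz":0,"claw":0}]'
```

```text
clock: 19.12
position: [0.4947, 0.1554, 0.0666]
tool_rot: [3.102, -0.0, 0.191]
force: [0.8, -0.7, -3.9]
grip_width: 0.0098
finger_force: 29.5
clock: 19.38
position: [0.4941, 0.1583, 0.0665]
tool_rot: [3.101, 0.0, 0.191]
force: [0.4, -3.6, -3.5]
grip_width: 0.0099
finger_force: 29.7
clock: 19.62
position: [0.4938, 0.1599, 0.0664]
tool_rot: [3.101, 0.0, 0.19]
force: [0.3, -6.0, -2.9]
grip_width: 0.0095
finger_force: 29.8
```

```bash
python3 -m handwheel '[{"dx":0,"dy":-0.15,"dz":0,"wx":0,"wy":0,"wz":0,"claw":0},{"dx":0,"dy":0,"dz":0,"wx":0,"wy":0,"wz":0,"claw":0}]';python3 -m handwheel '[{"dx":0,"dy":-0.1,"dz":0,"wx":0,"wy":0,"wz":0,"claw":0},{"dx":0,"dy":0,"dz":0,"wx":0,"wy":0,"wz":0,"claw":0}]'; python3 - <<'E'
from h import *
f=grab('scene','s3.png');g=grab('wrist','w7.png')
a=cv2.resize(f['frame'][150:260,290:440],None,fx=4,fy=4,interpolation=2);cv2.imwrite('pics/s3c.png',a)
E
```

```text
clock: 19.88
position: [0.4935, 0.1611, 0.0663]
tool_rot: [3.101, 0.0, 0.19]
force: [0.5, -7.1, -1.7]
grip_width: 0.0094
finger_force: 29.9
clock: 20.12
position: [0.4933, 0.1618, 0.0663]
tool_rot: [3.101, 0.0, 0.19]
force: [2.0, -8.8, -1.3]
grip_width: 0.0098
finger_force: 30.0
```

```bash
python3 -m handwheel '[{"dx":0,"dy":0.03,"dz":0.2,"wx":0.01,"wy":0,"wz":0,"claw":0},{"dx":0,"dy":0.03,"dz":0.2,"wx":0.01,"wy":0,"wz":0,"claw":0},{"dx":0,"dy":0,"dz":0,"wx":0,"wy":0,"wz":0,"claw":0}]';python3 -m handwheel '[{"dx":0,"dy":0.03,"dz":0.2,"wx":0.01,"wy":0,"wz":0,"claw":0},{"dx":0,"dy":0,"dz":0,"wx":0,"wy":0,"wz":0,"claw":0}]'
```

```text
clock: 20.6
position: [0.4936, 0.161, 0.0622]
tool_rot: [3.121, 0.0, 0.19]
force: [1.2, -8.2, -1.5]
grip_width: 0.0095
finger_force: 30.1
clock: 20.85
position: [0.4936, 0.1607, 0.0603]
tool_rot: [3.131, 0.0, 0.19]
force: [0.2, -8.8, -0.8]
grip_width: 0.0097
finger_force: 30.2
```

```bash
python3 -m handwheel '[{"dx":0,"dy":0.03,"dz":0.15,"wx":0.01,"wy":0,"wz":0,"claw":0},{"dx":0,"dy":0,"dz":0,"wx":0,"wy":0,"wz":0,"claw":0}]';python3 -m handwheel '[{"dx":0,"dy":0,"dz":0.1,"wx":0,"wy":0,"wz":0,"claw":0},{"dx":0,"dy":0,"dz":0,"wx":0,"wy":0,"wz":0,"claw":0}]';python3 -m handwheel '[{"dx":0,"dy":0,"dz":0.05,"wx":0,"wy":0,"wz":0,"claw":0},{"dx":0,"dy":0,"dz":0,"wx":0,"wy":0,"wz":0,"claw":0}]'
```

```text
clock: 21.1
position: [0.4936, 0.1605, 0.0587]
tool_rot: [3.141, 0.0, 0.19]
force: [0.8, -8.0, -2.8]
grip_width: 0.01
finger_force: 30.1
clock: 21.35
position: [0.4937, 0.1604, 0.0584]
tool_rot: [3.14, 0.0, 0.19]
force: [-3.2, -10.7, 13.3]
grip_width: 0.0095
finger_force: 32.4
clock: 21.6
position: [0.4937, 0.1604, 0.0583]
tool_rot: [3.14, -0.0, 0.19]
force: [-7.0, -10.7, 26.5]
grip_width: 0.0096
finger_force: 34.2
```

```bash
python3 -m handwheel '[{"dx":0,"dy":0.1,"dz":-0.1,"wx":0,"wy":0,"wz":0,"claw":0},{"dx":0,"dy":0.1,"dz":0,"wx":0,"wy":0,"wz":0,"claw":0},{"dx":0,"dy":0,"dz":0,"wx":0,"wy":0,"wz":0,"claw":0}]'; python3 -m handwheel '[{"dx":0,"dy":0,"dz":0,"wx":0,"wy":0,"wz":0,"claw":12},{"dx":0,"dy":0,"dz":0,"wx":0,"wy":0,"wz":0,"claw":18},{"dx":0,"dy":0,"dz":0,"wx":0,"wy":0,"wz":0,"claw":25},{"dx":0,"dy":0,"dz":0,"wx":0,"wy":0,"wz":0,"claw":35},{"dx":0,"dy":0,"dz":0,"wx":0,"wy":0,"wz":0,"claw":45},{"dx":0,"dy":0,"dz":0,"wx":0,"wy":0,"wz":0,"claw":45},{"dx":0,"dy":0,"dz":0,"wx":0,"wy":0,"wz":0,"claw":45}]'; python3 -m handwheel '[{"dx":0,"dy":0,"dz":-1,"wx":0,"wy":0,"wz":0,"claw":45},{"dx":0,"dy":0,"dz":-2,"wx":0,"wy":0,"wz":0,"claw":45},{"dx":0,"dy":0,"dz":-3,"wx":0,"wy":0,"wz":0,"claw":45},{"dx":0,"dy":0,"dz":-4,"wx":0,"wy":0,"wz":0,"claw":45},{"dx":0,"dy":4,"dz":-3,"wx":0,"wy":0,"wz":0,"claw":45},{"dx":0,"dy":5,"dz":-2,"wx":0,"wy":0,"wz":0,"claw":45},{"dx":0,"dy":5,"dz":0,"wx":0,"wy":0,"wz":0,"claw":45},{"dx":0,"dy":0,"dz":0,"wx":0,"wy":0,"wz":0,"claw":45}]'
python3 - <<'E'
from h import *
f=grab('scene','s4.png');t=grab('top','t4.png')
a=cv2.resize(f['frame'][150:255,290:435],None,fx=4,fy=3.2,interpolation=2)
b=cv2.resize(t['frame'][175:260,115:250],None,fx=3,fy=3,interpolation=2)
o=np.zeros((a.shape[0]+b.shape[0],max(a.shape[1],b.shape[1]),3),np.uint8);o[:a.shape[0],:a.shape[1]]=a;o[a.shape[0]:,:b.shape[1]]=b
cv2.imwrite('pics/end.png',o);print(o.shape)
th=np.radians(101.0);d=np.array([np.cos(th),np.sin(th)]);l=np.array([-d[1],d[0]])
O=np.array([.4952,.1474])-.006*d
X=[*(O+.017*d),.082]
for fr in(f,t):
    h=cv2.cvtColor(fr['frame'],40);m=cv2.inRange(h,(3,150,100),(18,255,255));c=proj(fr,X);k=np.zeros_like(m);u,v=map(int,c);k[v-14:v+14,u-14:u+14]=m[v-14:v+14,u-14:u+14]
    p=cv2.findNonZero(k);print('tab pred',c,None if p is None else (len(p),p.reshape(-1,2).mean(0),p.reshape(-1,2).min(0),p.reshape(-1,2).max(0)))
E
```

```text
clock: 21.98
position: [0.4939, 0.1599, 0.0584]
tool_rot: [-3.141, -0.0, 0.191]
force: [-2.6, 1.3, 3.3]
grip_width: 0.0096
finger_force: 31.0
clock: 22.85
position: [0.4939, 0.1594, 0.0583]
tool_rot: [-3.142, 0.0, 0.191]
force: [0.2, 1.4, 0.0]
grip_width: 0.0385
finger_force: 0.0
clock: 23.85
position: [0.5208, 0.0181, 0.2091]
tool_rot: [3.14, -0.001, 0.185]
force: [-0.4, 1.1, -0.5]
grip_width: 0.0389
finger_force: 0.0
(591, 580, 3)
tab pred [331.96105273 205.98557105] (141, array([332.85815603, 209.11347518]), array([328, 199], dtype=int32), array([338, 218], dtype=int32))
tab pred [218.03672609 210.29565885] (69, array([217.73913043, 210.39130435]), array([215, 202], dtype=int32), array([220, 219], dtype=int32))
```

View pics/end.png

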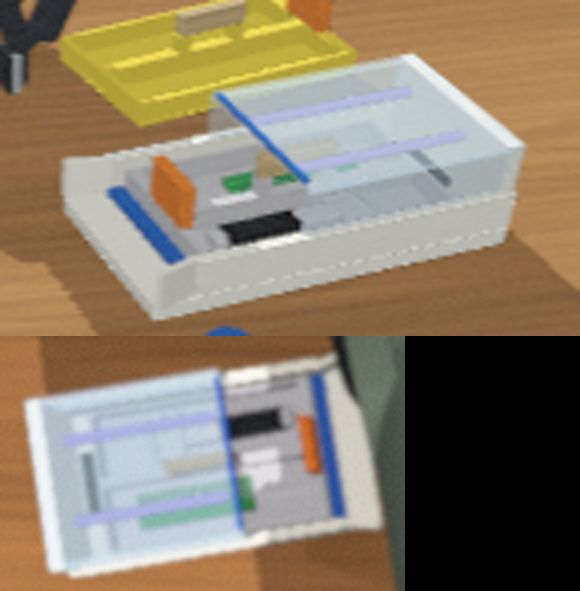

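The picture shows the tray seated behind the fully visible sill, with the tab just inside it, both tools in the tray and the gripper clear. I'm handing it in.

```bash
python3 -c "
from h import *
print(job_done())"
```

```text
the job is handed in; nothing more can be done
None
```

The aluminium tray is seated flat in the dock behind the blue sill, with the comb and deshedding tool still in it. The gripper is clear, and the job was handed in at about 24 s; it returned no verdict.

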